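Set the battery charger's rate and start it

TASK

On the workbench stand two grey boxes with the same black dial. On the wider one, the battery charger (it has a round start button and five printed bars round its dial), turn the dial clockwise, click by click, until its pointer rests at the fourth bar, the second longest; then press the start button all the way down and let it come up again. Leave the dial of the other box as it is.

Things in the scene. Friction and masses are not known exactly. Their poses are not given: they have to be found in the camera images.
- rate_dial (a joint): Angle of the charger's dial in rad, growing clockwise as seen from above. It clicks into five positions 25 degrees (0.436 rad) apart: bar one 0 (stop), bar two 0.436, bar three 0.873, bar four 1.309, bar five 1.745 (stop). It starts at bar one, two or three. Turning it over a click takes about 0.2 N m; let go between two bars, it springs to the nearer one.
- rate_dial_grip (a point): On the vertical axis of the charger's dial at the height to grip, 31 mm above the top panel. Black disc 52 mm across, 8 mm high; on it an upright bar grip 50 mm long, 14 mm wide, 34 mm high (its top 12 mm above this point) with a white line along one half of its top, the pointer. This frame turns with the dial: x along the bar towards the pointer, y across it, z up.
- charger: Fixed grey box 200 x 300 mm, 85 mm high, bare metal top; origin: centre of its underside, x away from the robot, y left. Dial axis at y +65 mm, button at y -90 mm. Round the dial's far side lie five printed bars, 8, 13, 18, 23, 28 mm long: shortest (bar one) at the left, longest (bar five) at the right, seen from the robot. A loose bearing 32 mm wide, 10 mm high lies 85 mm or more from both.
- start_button_top (a point): Centre of the top face of the charger's start button, a black round spring button 32 mm across in a grey housing on the same panel, 155 mm to the right of the dial's axis as seen from the robot (when the charger stands square). At rest it stands 107 mm above the bench; it goes straight down by 6 mm against a spring (about 4 N fully down) and comes up by itself.
- vent_dial_pointer (a point): Pointer end, on top, of the dial on the other box, 24 mm from that dial's axis: a fixed grey box 160 x 200 mm, 60 mm high, with slots in its top, no button and no bars. Its dial, of the same shape as the charger's (top 103 mm above the bench), must not be turned. The two boxes stand side by side, either one on the left.

How it is judged:
On the way, in this order (a step that is already met when the one before it is completed fails the run):
1. the charger's dial rests at the fourth bar (within 10 degrees) (value of joint rate_dial between 1.134 and 1.484 rad), for 0.2 s.
2. the start button is pressed down (at least 4 of its 6 mm) (height (world z) of start_button_top below 0.103 m), for 0.05 s.
At the end, for the whole second after the job is handed in: The charger's dial is at rest at the fourth bar (1.309 rad, within 10 degrees) and the start button has come up again (within 2 mm of its rest height) (all of step 1 and height (world z) of start_button_top above 0.105 m and velocity of joint rate_dial between -0.1 and 0.1 rad/s); the robot touches nothing.
It fails at once if the start button is pressed while the charger's dial is not at the fourth bar (height (world z) of start_button_top below 0.103 m and not (value of joint rate_dial between 1.134 and 1.484 rad)).
It fails at once if the other box's dial is turned (its pointer end moves more than 8 mm) (distance of vent_dial_pointer from where it was at the start of the episode above 0.008 m).
It also fails if it takes over 45 s, if anything falls off the work surface, if the arm or the gripper's body presses on something with over 40 N, if the wrist force passes 120 N, or if a joint passes its speed limit or range.

ROBOT

A 7-joint arm with a two-finger parallel gripper is mounted at the origin on the work surface. World frame = base frame: x ahead of the robot, y to its left, z up, the work surface at z = 0. Lengths are in m, angles in rad, forces in N, time in s.
With the tool pointing down it reaches from about 0.4 to 0.875 m from the base axis. Payload 4.4 kg.
Tool frame: the origin (TCP) lies between the finger pads; the fingertips stand 11 mm ahead of it and the grasp point (between the pads) lies 8 mm behind it (env.finger_overhang is the distance from the TCP to the fingertips, in m); z points along the fingers, y is the direction in which the jaws open and shut (so a half turn about z gives the same grasp; the last joint's range is limited). The gripper opens to 85 mm and grips with 20 to 120 N. Pads are 22 mm wide; open, the fingers measure 114 mm over their backs; the gripper's body (76 mm by 85 mm) begins 54 mm behind the grasp point. The pads swing forward as they close: fully open they stand 13 mm farther back than shut.
Start: joints at [-1.232, 0.628, 0.038, 1.517, -0.027, 0.996, -0.02], TCP at [0.256, 0.597, 0.205] pointing down, gripper open.
Joint ranges: [-3.06, 3.06], [-0.37, 2.12], [-1.25, 1.32], [0.18, 2.47], [-1.1, 4.24], [0.23, 1.98], [-2.94, 2.94]. Speed limits (rad/s): [2.57, 2.57, 3.14, 3.14, 3.14, 3.14, 3.14].

INTERFACE

Orientations are given as a unit quaternion [x, y, z, w].
In Python, from station import env, imaging, job gives the robot as it stands.
- The arm moves only by the tool drive_tool, never from a script. Its argument "commands" is a list of rows, each an object of numbers: "tx", "ty", "tz": the shift along the tool's x, y, z each as a share of 20 cm, from -1 to 1; "rx", "ry", "rz": the turn, a rotation vector about the tool's x, y, z each as a share of 60 degrees, from -1 to 1. In form: [{"tx": .., "ty": .., "tz": .., "rx": .., "ry": .., "rz": ..}, ...]. A call has 1 to 20 rows; each row is the pose to reach, as a shift and turn from the pose commanded when the call began, along the tool's axes at that moment; what a row does not reach only later rows make up. A row lasts 1/10 s, in which the tool goes at most 50 mm and 8.59 degrees, less where a joint would pass 70% of its speed; a pose out of reach is approached as far as the arm can. A call with a number of a shift or a turn outside -1 to 1 is refused whole. A call with a gripper value outside its range is refused whole. "hand" is the closure in counts, from 0 (fully open) to 255 (shut), set as the call begins (left out, the last holds). The fingers move at their own pace and stop on an object; the grip force is fixed at half the most. Time passes only in rows, so rows that repeat a pose let the fingers close. It gives the time, the measured TCP pose, the force and the opening at its end, in the units of the state.
- env.observe(): the state, without advancing time (a new reading comes with each control period).
- imaging.read_camera(name): name is "side" or "top" or "wrist"; returns the picture (400x640x3 uint8, red, green, blue); there is no depth.
- imaging.camera_model(name): a dict with "camera_matrix" (3x3 intrinsics, pixels), "cam_to_world" (4x4, takes a point from camera to world coordinates). Camera axes: x right, y down, z forward; pixel columns grow to the right and rows downward; lengths in m; the calibration is good to about 2 mm. A picture is of the moment at which its call begins: read the wrist's pose just before it. camera_model takes no time and is no camera call; for the wrist camera it gives the pose at the moment of the call.
- job.job_done(): hands the job in, once; it reports no verdict.
The state is a dict: "time_s": time; "joints": joint angles; "dq": joint speeds; "effort": joint torques, N m; "tool_pos": TCP position; "eef_rot": TCP orientation; "wrist_force": force on the tool from outside, world axes, zero at the start; "wrist_torque": the same for the moment, N m; "grip_width": finger opening in m.
Only numpy, scipy, OpenCV 4.12 (cv2) and the standard library are available. Lean on these libraries where they do the work, as an engineer would, in place of code of your own. Each camera call takes 0.05 s, during which the arm holds its last target.

## Working session

There is one attempt and no reset: what is moved stays moved. The work goes in short steps, Python scripts to look and compute and a tool call to move; the robot and the scene stay as the last step left them, time stands still between calls to the robot, and variables do not carry over. Pictures are saved under pics/ and viewed, and the job is handed in when it is done.

Besides the shell and the picture viewer there is one more tool, called as name(argument=value, ...), one argument or row to a line, values as JSON. drive_tool: Moves the arm, as the interface text tells. Its arguments: {"type":"object","properties":{"commands":{"type":"array"},"hand":{"type":"number"}},"required":["commands"]}

```bash
mkdir -p pics; ls; python3 - <<'E'
from station import env, imaging, job
import cv2
s=env.observe(); print({k:s[k] for k in ("time_s","tool_pos","eef_rot","grip_width","wrist_force")}, env.finger_overhang)
for n in ("top","side","wrist"):
    m=imaging.camera_model(n); print(n,m["camera_matrix"],m["cam_to_world"])
    cv2.imwrite(f"pics/{n}0.png",imaging.read_camera(n)[:,:,::-1])
E
```

```text
pics
{'time_s': 0.0, 'tool_pos': array([0.25566321, 0.5968756 , 0.20365784]), 'eef_rot': array([ 2.01003416e-01,  9.79590064e-01, -9.46320462e-04, -1.95670100e-04]), 'grip_width': 0.085463708094552, 'wrist_force': array([ 0.46896591, -0.11968356,  0.39503793])} 0.011
top [[508.45869231   0.         314.92138702]
 [  0.         508.45869231 197.61809741]
 [  0.           0.           1.        ]] [[ 0.02488949 -0.99694235  0.07407065  0.43313473]
 [-0.99948814 -0.02630575 -0.01820645 -0.00645521]
 [ 0.02009927 -0.07357959 -0.99708679  1.24999438]
 [ 0.          0.          0.          1.        ]]
side [[459.21792329   0.         318.16274676]
 [  0.         459.21792329 198.52204475]
 [  0.           0.           1.        ]] [[ 0.96199531 -0.18822511  0.19782907  0.33301347]
 [-0.2729138  -0.68692052  0.67354158 -0.6813256 ]
 [ 0.00911541 -0.70193412 -0.71218355  0.82671065]
 [ 0.          0.          0.          1.        ]]
wrist [[332.40521631   0.         316.92053882]
 [  0.         332.40521631 206.02269666]
 [  0.           0.           1.        ]] [[ 0.39411301  0.88138458  0.26045374  0.18895832]
 [ 0.91906056 -0.37745595 -0.11337855  0.62550763]
 [-0.00162029  0.28405672 -0.95880611  0.37279194]
 [ 0.          0.          0.          1.        ]]
```

View pics/top0.png

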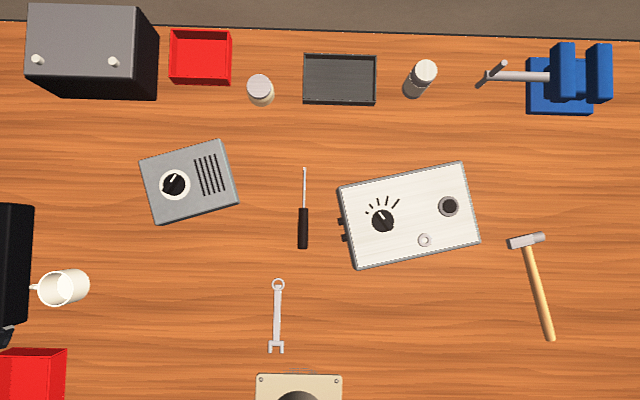

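View pics/side0.png

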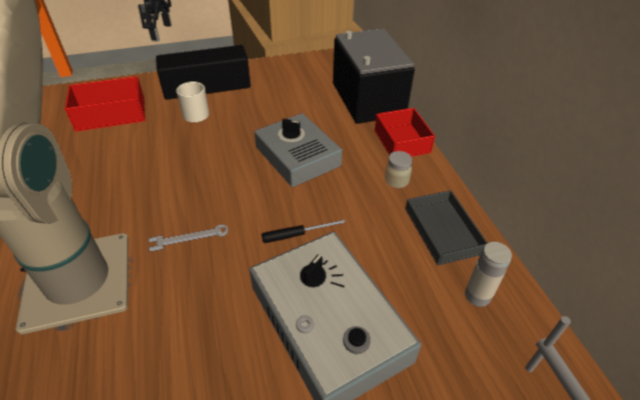

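```bash
python3 - <<'E'
import cv2
a=cv2.imread("pics/top0.png")[150:280,330:490]
cv2.imwrite("pics/top0c.png",cv2.resize(a,None,fx=4.5,fy=4.5,interpolation=cv2.INTER_CUBIC))
a=cv2.imread("pics/side0.png")[225:400,240:430]
cv2.imwrite("pics/side0c.png",cv2.resize(a,None,fx=3.4,fy=3.4,interpolation=cv2.INTER_CUBIC))
E
```

```text
(no output)
```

View pics/top0c.png

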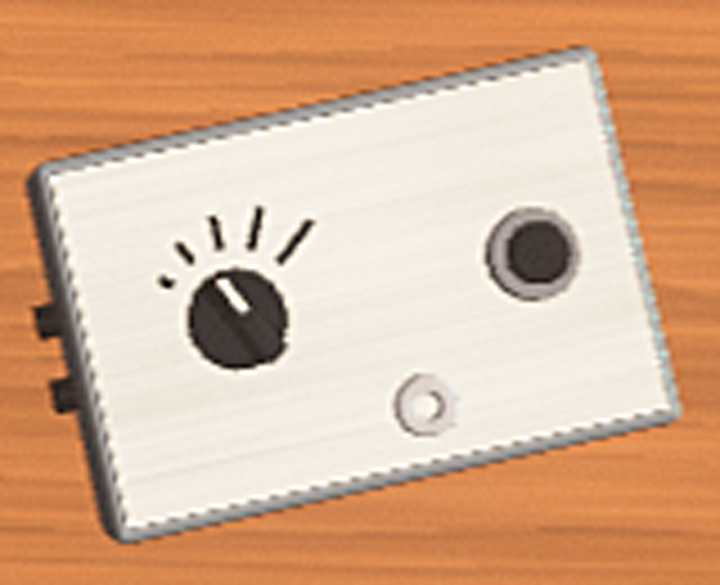

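View pics/side0c.png

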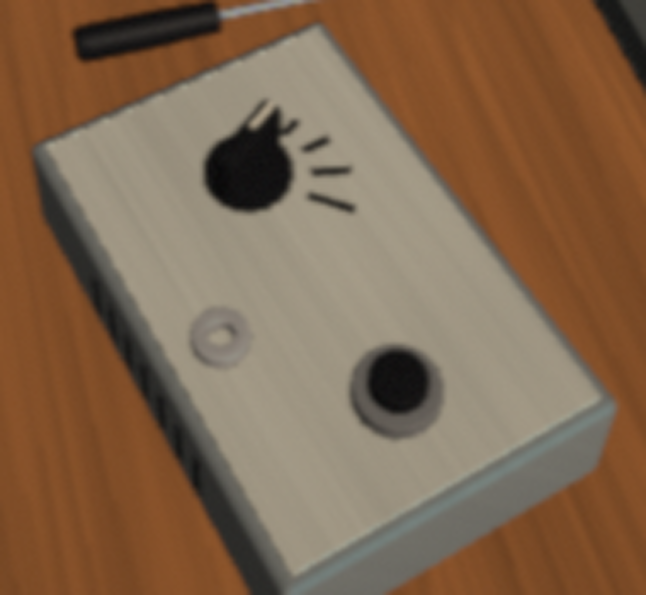

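```bash
cat > h.py <<'E'
import numpy as np
from station import env, imaging, job
def ray(m,px,z):
    K=np.array(m["camera_matrix"]);T=np.array(m["cam_to_world"])
    d=T[:3,:3]@np.linalg.solve(K,[px[0],px[1],1.]);o=T[:3,3]
    return (o+d*(z-o[2])/d[2])[:2]
def proj(m,P):
    K=np.array(m["camera_matrix"]);T=np.array(m["cam_to_world"])
    c=T[:3,:3].T@(np.array(P)-T[:3,3]); p=K@c; return p[:2]/p[2]
E
python3 - <<'E'
from h import *
np.set_printoptions(precision=4,suppress=True)
mt=imaging.camera_model("top");ms=imaging.camera_model("side")
t=lambda u,v:(330+u/4.5-.4,150+v/4.5-.4)
s=lambda u,v:(240+u/3.4-.4,225+v/3.4-.4)
print("corners",[ray(mt,t(*p),.085) for p in [(40,168),(592,50),(678,415),(125,540)]])
dT=ray(mt,t(238,318),.093)
print("disc top",dT,"side",ray(ms,s(249,170),.093))
print("btn top",ray(mt,t(540,252),.107),"side",ray(ms,s(399,381),.107))
a=ray(mt,t(222,279),.128);b=ray(mt,t(245,309),.128);print("ptr",a,b)
d=a-b;print("ptr ang deg",np.degrees(np.arctan2(d[1],d[0])))
a=ray(ms,s(274,103),.128);b=ray(ms,s(254,129),.128);print("ptr side",a,b); d=a-b;print(np.degrees(np.arctan2(d[1],d[0])))
for n,p,q in [(1,(161,278),(172,286)),(2,(178,243),(192,263)),(3,(210,216),(219,248)),(4,(260,208),(252,248)),(5,(312,222),(281,260))]:
    e=(ray(mt,t(*p),.085)+ray(mt,t(*q),.085))/2-dT; print(n,np.degrees(np.arctan2(e[1],e[0])))
E
```

```text
corners [array([ 0.5458, -0.0814]), array([ 0.6146, -0.3654]), array([ 0.4279, -0.4102]), array([ 0.3579, -0.1285])]
disc top [ 0.4714 -0.183 ] side [ 0.4707 -0.1829]
btn top [ 0.508  -0.3326] side [ 0.5066 -0.3351]
ptr [ 0.4892 -0.1694] [ 0.4747 -0.181 ]
ptr ang deg 38.642603061437946
ptr side [ 0.4897 -0.1667] [ 0.474 -0.181]
42.5853709727367
1 63.598955515795645
2 38.89348516165431
3 14.666611487594293
4 -11.84717729809487
5 -37.17072899913495
```

```bash
cat >> h.py <<'E'
from scipy.spatial.transform import Rotation as R
def go(p,ydeg=None,p0=None,y0=None):
    "shares from present (or given) pose, tool down; ydeg heading of tool y"
    s=env.observe()
    if p0 is None:
        p0=np.array(s["tool_pos"]); M=R.from_quat(s["eef_rot"])
    else: M=down(y0)
    d=M.inv().apply(np.array(p)-p0)/.2
    y=M.apply([0,1,0]); h=np.degrees(np.arctan2(y[1],y[0]))
    r=np.zeros(3)
    if ydeg is not None:
        r=np.degrees((M.inv()*down(ydeg)).as_rotvec())/60
    print("t",np.round(d,3),"r",np.round(r,3),"head",round(h,1))
def down(y):
    a=np.radians(y); Y=np.array([np.cos(a),np.sin(a),0]); Z=np.array([0,0,-1.]); X=np.cross(Y,Z)
    return R.from_matrix(np.c_[X,Y,Z])
E
python3 - <<'E'
from h import *
go([.40,.44,.21],20)
E
```

```text
t [-0.972 -0.437 -0.03 ] r [-0.001  0.001  0.78 ] head 66.8
```

drive_tool(
  commands=[
    {"tx":-0.25,"ty":-0.11,"tz":-0.03,"rz":0.14},
    {"tx":-0.5,"ty":-0.22,"tz":-0.05,"rz":0.28},
    {"tx":-0.75,"ty":-0.33,"tz":-0.05,"rz":0.42},
    {"tx":-0.97,"ty":-0.44,"tz":-0.05,"rz":0.56},
    {"tx":-0.97,"ty":-0.44,"tz":-0.05,"rz":0.7},
    {"tx":-0.97,"ty":-0.44,"tz":-0.05,"rz":0.78},
  ],
)

```text
invalid input at $.commands[0]: expected keys tx, ty, tz, rx, ry, rz
```

```bash
python3 - <<'E'
from h import *
s=env.observe();print(s["time_s"],s["tool_pos"],s["joints"])
go([.50,.26,.21],-20)
E
```

```text
0.15 [0.25578493 0.59699106 0.20389957] [-1.23175972  0.62913572  0.03847767  1.51813832 -0.02703873  0.9963145
 -0.02001808]
t [-1.786 -1.068 -0.029] r [-1.000e-03  1.000e-03  1.447e+00] head 66.8
```

drive_tool(
  commands=[
    {"tx":-0.25,"ty":-0.11,"tz":-0.03,"rx":0,"ry":0,"rz":0.14},
    {"tx":-0.5,"ty":-0.22,"tz":-0.05,"rx":0,"ry":0,"rz":0.28},
    {"tx":-0.75,"ty":-0.33,"tz":-0.05,"rx":0,"ry":0,"rz":0.42},
    {"tx":-0.97,"ty":-0.44,"tz":-0.05,"rx":0,"ry":0,"rz":0.56},
    {"tx":-0.97,"ty":-0.44,"tz":-0.05,"rx":0,"ry":0,"rz":0.7},
    {"tx":-0.97,"ty":-0.44,"tz":-0.05,"rx":0,"ry":0,"rz":0.78},
  ],
)

```text
time_s: 0.75
tool_pos: [0.4028, 0.4364, 0.2147]
eef_rot: [0.578, 0.816, -0.0, 0.001]
wrist_force: [0.2, 1.1, 0.0]
grip_width: 0.0855
```

```bash
python3 - <<'E'
from h import *
s=env.observe();print(s["time_s"],s["tool_pos"],s["joints"])
go([.48,.26,.21],-20)
E
```

```text
0.75 [0.40276839 0.4363971  0.21473554] [-1.04607392  0.54827123  0.27096115  1.67334159 -0.17042874  0.94368037
 -0.37504186]
t [-0.96   0.072  0.026] r [0.001 0.002 0.656] head 19.3
```

drive_tool(
  commands=[
    {"tx":-0.24,"ty":0.02,"tz":0,"rx":0,"ry":0,"rz":0.14},
    {"tx":-0.48,"ty":0.04,"tz":0,"rx":0,"ry":0,"rz":0.28},
    {"tx":-0.72,"ty":0.06,"tz":0,"rx":0,"ry":0,"rz":0.42},
    {"tx":-0.96,"ty":0.07,"tz":0,"rx":0,"ry":0,"rz":0.56},
    {"tx":-0.96,"ty":0.07,"tz":0,"rx":0,"ry":0,"rz":0.66},
  ],
)

```text
time_s: 1.25
tool_pos: [0.4818, 0.2558, 0.2153]
eef_rot: [0.822, 0.57, -0.0, 0.002]
wrist_force: [-0.6, 0.8, -0.3]
grip_width: 0.0852
```

```bash
python3 - <<'E'
from h import *
s=env.observe();print(s["time_s"],s["tool_pos"],s["joints"])
go([.50,.08,.21],-51)
E
```

```text
1.25 [0.48178406 0.25582609 0.21525894] [-0.86013434  0.50314017  0.47645249  1.80774757 -0.28033698  0.898067
 -0.61705392]
t [-0.791  0.394  0.03 ] r [0.004 0.002 0.507] head -20.6
```

drive_tool(
  commands=[
    {"tx":-0.2,"ty":0.1,"tz":0,"rx":0,"ry":0,"rz":0.14},
    {"tx":-0.4,"ty":0.2,"tz":0,"rx":0,"ry":0,"rz":0.28},
    {"tx":-0.6,"ty":0.3,"tz":0,"rx":0,"ry":0,"rz":0.42},
    {"tx":-0.79,"ty":0.39,"tz":0,"rx":0,"ry":0,"rz":0.51},
  ],
)

```text
time_s: 1.65
tool_pos: [0.4989, 0.0877, 0.2145]
eef_rot: [0.941, 0.338, -0.0, 0.0]
wrist_force: [0.4, 0.3, 0.8]
grip_width: 0.0856
```

```bash
python3 - <<'E'
from h import *
s=env.observe();print(s["time_s"],s["tool_pos"],s["joints"])
go([.471,-.07,.21],-51.7)
E
```

```text
1.65 [0.49888092 0.08771919 0.21454465] [-0.66132954  0.47536531  0.63000817  1.91081882 -0.36031351  0.86948488
 -0.72872995]
t [-0.609  0.52   0.023] r [0.   0.   0.02] head -50.5
```

drive_tool(
  commands=[
    {"tx":-0.2,"ty":0.17,"tz":0,"rx":0,"ry":0,"rz":0.02},
    {"tx":-0.4,"ty":0.35,"tz":0,"rx":0,"ry":0,"rz":0.02},
    {"tx":-0.61,"ty":0.52,"tz":0,"rx":0,"ry":0,"rz":0.02},
    {"tx":-0.61,"ty":0.52,"tz":0,"rx":0,"ry":0,"rz":0.02},
    {"tx":-0.61,"ty":0.52,"tz":0,"rx":0,"ry":0,"rz":0.02},
  ],
)

```text
time_s: 2.15
tool_pos: [0.4713, -0.0706, 0.2148]
eef_rot: [0.945, 0.328, 0.0, 0.0]
wrist_force: [1.1, 0.8, -0.2]
grip_width: 0.0855
```

```bash
python3 - <<'E'
from h import *
import cv2
s=env.observe();print(s["time_s"],s["tool_pos"],s["joints"])
m=imaging.camera_model("wrist");a=imaging.read_camera("wrist")[:,:,::-1]
cv2.imwrite("pics/w1.png",a)
print(proj(m,[.471,-.183,.128]),proj(m,[.5073,-.3335,.107]),proj(m,[.471,-.183,.093]))
go([.471,-.183,.17],-51.7)
E
```

```text
2.15 [ 0.47129558 -0.07055051  0.21478117] [-0.36572402  0.43141502  0.64247656  1.98476833 -0.34491583  0.83380153
 -0.43374431]
[419.67073035 279.65482278] [551.64796805 328.48669672] [408.87168738 261.54184177]
t [-0.361  0.446  0.222] r [-0.001 -0.     0.004] head -51.5
```

View pics/w1.png

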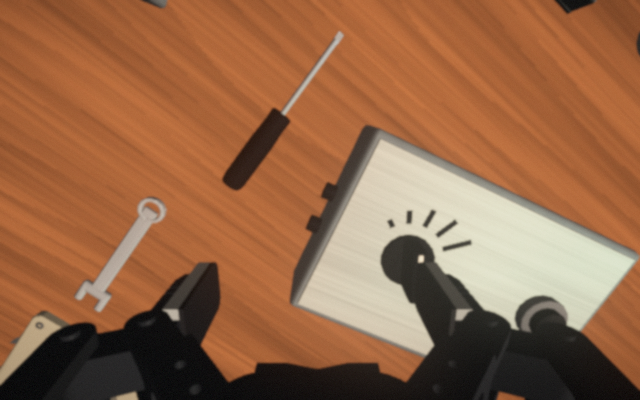

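drive_tool(
  commands=[
    {"tx":-0.18,"ty":0.22,"tz":0,"rx":0,"ry":0,"rz":0},
    {"tx":-0.36,"ty":0.45,"tz":0,"rx":0,"ry":0,"rz":0},
    {"tx":-0.36,"ty":0.45,"tz":0.1,"rx":0,"ry":0,"rz":0},
    {"tx":-0.36,"ty":0.45,"tz":0.1,"rx":0,"ry":0,"rz":0},
    {"tx":-0.36,"ty":0.45,"tz":0.1,"rx":0,"ry":0,"rz":0},
  ],
)

```text
time_s: 2.7
tool_pos: [0.4721, -0.1811, 0.194]
eef_rot: [0.943, 0.332, -0.0, -0.001]
wrist_force: [-0.4, 1.1, 0.6]
grip_width: 0.0854
```

```bash
python3 - <<'E'
from h import *
import cv2
s=env.observe();print(s["time_s"],s["tool_pos"],s["joints"])
m=imaging.camera_model("wrist");a=imaging.read_camera("wrist")[:,:,::-1]
cv2.imwrite("pics/w2.png",a)
c=np.radians(38.3);P=np.array([.471,-.183,.128]);e=np.array([np.cos(c),np.sin(c),0])
print(proj(m,P),proj(m,P+.024*e),proj(m,P-.024*e))
go([.471,-.183,.109],-51.7)
E
```

```text
2.7 [ 0.47214283 -0.18107172  0.19400879] [-0.10089561  0.50098701  0.6064017   1.93543167 -0.38397005  0.8235311
 -0.18000605]
[318.47745019 211.57902552] [318.78086013 179.80874876] [318.19040484 241.63575332]
t [-0.013  0.004  0.427] r [-0.002 -0.001  0.009] head -51.2
```

View pics/w2.png

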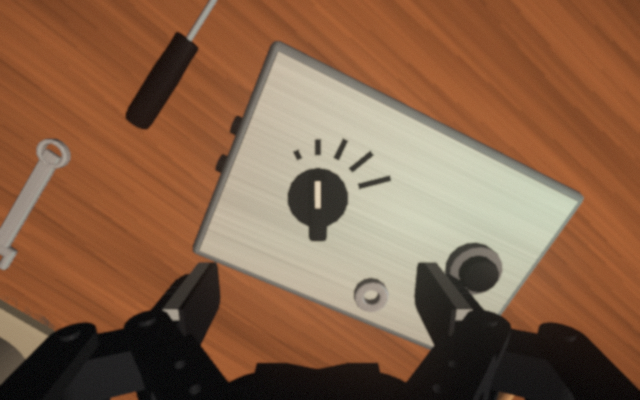

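drive_tool(
  commands=[
    {"tx":-0.01,"ty":0,"tz":0.15,"rx":0,"ry":0,"rz":0},
    {"tx":-0.01,"ty":0,"tz":0.3,"rx":0,"ry":0,"rz":0},
    {"tx":-0.01,"ty":0,"tz":0.42,"rx":0,"ry":0,"rz":0},
    {"tx":-0.01,"ty":0,"tz":0.42,"rx":0,"ry":0,"rz":0},
    {"tx":-0.01,"ty":0,"tz":0.42,"rx":0,"ry":0,"rz":0},
    {"tx":-0.01,"ty":0,"tz":0.42,"rx":0,"ry":0,"rz":0},
  ],
)

```text
time_s: 3.35
tool_pos: [0.4715, -0.1846, 0.112]
eef_rot: [0.944, 0.331, 0.001, 0.001]
wrist_force: [-0.0, 0.0, 0.9]
grip_width: 0.0855
```

drive_tool(
  commands=[
    {"tx":0,"ty":0,"tz":0,"rx":0,"ry":0,"rz":0},
    {"tx":0,"ty":0,"tz":0,"rx":0,"ry":0,"rz":0},
    {"tx":0,"ty":0,"tz":0,"rx":0,"ry":0,"rz":0},
    {"tx":0,"ty":0,"tz":0,"rx":0,"ry":0,"rz":0},
    {"tx":0,"ty":0,"tz":0,"rx":0,"ry":0,"rz":0},
    {"tx":0,"ty":0,"tz":0,"rx":0,"ry":0,"rz":0},
    {"tx":0,"ty":0,"tz":0,"rx":0,"ry":0,"rz":0},
    {"tx":0,"ty":0,"tz":0,"rx":0,"ry":0,"rz":0},
    {"tx":0,"ty":0,"tz":0,"rx":0,"ry":0,"rz":0},
    {"tx":0,"ty":0,"tz":0,"rx":0,"ry":0,"rz":0},
  ],
  hand=255,
)

```text
time_s: 4.35
tool_pos: [0.4701, -0.1849, 0.1106]
eef_rot: [0.944, 0.331, -0.0, -0.0]
wrist_force: [-0.4, -0.5, 0.0]
grip_width: -0.0001
```

```bash
python3 - <<'E'
from h import *
import cv2
s=env.observe();print(s)
cv2.imwrite("pics/w3.png",imaging.read_camera("wrist")[:,:,::-1])
go([.471,-.183,.109],-51.7)
E
```

```text
{'time_s': 4.35, 'joints': array([-0.01636841,  0.61752179,  0.50516082,  2.01847923, -0.49780285,
        0.62724858, -0.07529096]), 'dq': array([ 4.55993581e-04, -1.69435470e-03,  1.10570170e-03, -1.59266151e-04,
        7.53417970e-05,  2.57986504e-04, -6.47836278e-04]), 'effort': array([ 4.89555270e-03, -4.50215578e+01,  6.44043982e+00, -1.18978554e+01,
        8.13389925e-03,  1.80134062e-03, -9.32175851e-06]), 'tool_pos': array([ 0.47014437, -0.18492607,  0.11057455]), 'eef_rot': array([ 9.43792246e-01,  3.30539249e-01, -1.35893255e-05, -3.92728572e-05]), 'wrist_force': array([-0.4074374 , -0.48089221,  0.04954016]), 'wrist_torque': array([-0.00451813,  0.00608195,  0.02777133]), 'grip_width': -6.523811834005842e-05}
t [ 0.009 -0.005  0.008] r [-0.     0.     0.005] head -51.4
```

View pics/w3.png

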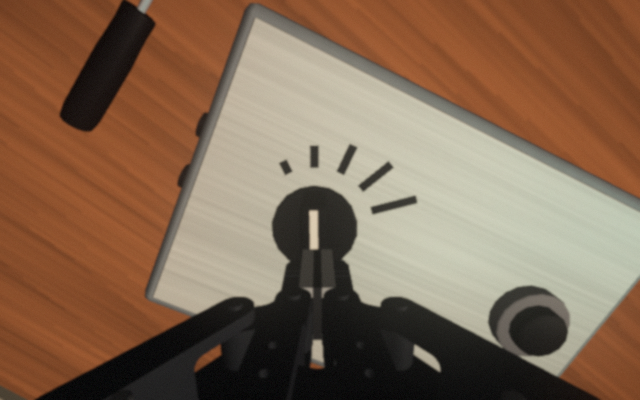

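```bash
python3 - <<'E'
from h import *
import cv2
s=env.observe();m=imaging.camera_model("wrist");ms=imaging.camera_model("side");p=s["tool_pos"]
print("tcp wrist",proj(m,p),"tip",proj(m,p-[0,0,.011]),"dial",proj(m,[.471,-.183,.128]),proj(m,[.471,-.183,.093]))
print("side tcp",proj(ms,p))
a=imaging.read_camera("side")[:,:,::-1];cv2.imwrite("pics/s3.png",cv2.resize(a[200:360,220:420],None,fx=4,fy=3.7,interpolation=2))
a=imaging.read_camera("wrist")[:,:,::-1];cv2.imwrite("pics/w3c.png",cv2.resize(a[170:400,220:420],None,fx=3,fy=2.6,interpolation=2))
E
```

```text
tcp wrist [317.22142785 244.09319919] tip [317.21276678 236.62434877] dial [315.29706335 254.38715332] [315.5951033  229.57502726]
side tcp [312.840488  270.1262397]
```

View pics/s3.png

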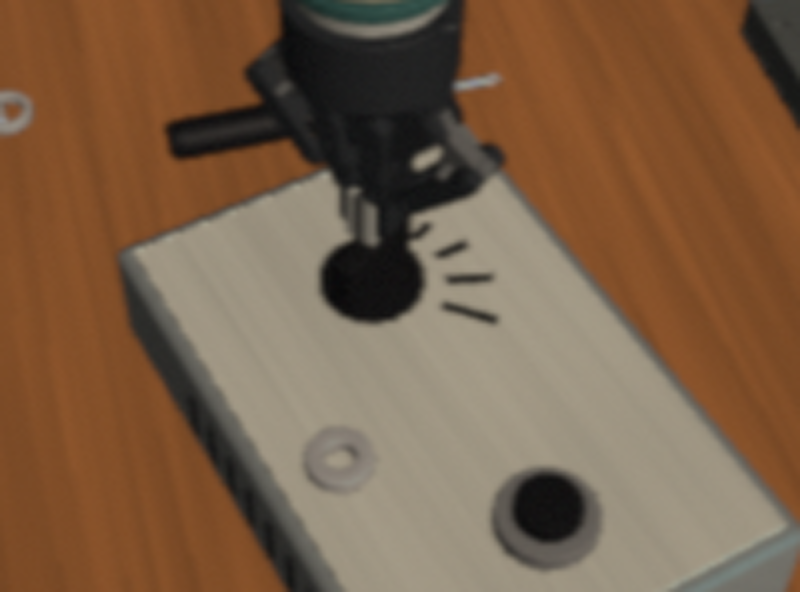

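View pics/w3c.png

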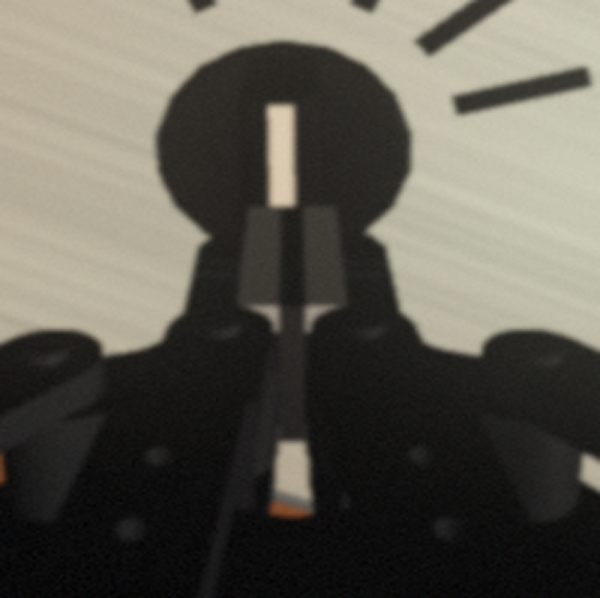

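```bash
python3 - <<'E'
from h import *
import cv2
s=env.observe();m=imaging.camera_model("wrist");ms=imaging.camera_model("side");p=s["tool_pos"]
g=lambda a:(255*(a/255.)**.4).astype(np.uint8)
a=imaging.read_camera("side")[:,:,::-1];cv2.imwrite("pics/s3g.png",cv2.resize(g(a[215:290,270:350]),None,fx=8,fy=8,interpolation=2))
w=imaging.read_camera("wrist")[:,:,::-1];cv2.imwrite("pics/w3g.png",cv2.resize(g(w[180:300,260:370]),None,fx=5,fy=5,interpolation=2))
c=np.radians(38.3);e=np.array([np.cos(c),np.sin(c),0]);n=np.array([-e[1],e[0],0])
P=np.array([.471,-.183,.128])
for nm,q in [("bar",(i,j,k)) for i in(-1,1) for j in(-1,1) for k in (.128,.094)]:
    X=P+.025*q[0]*e+.007*q[1]*n;X[2]=q[2]
    u=proj(m,X);v=proj(ms,X);print(q,np.round((u-[260,180])*5),np.round((v-[270,215])*8))
for dz in(-.011,0,.008,.03): X=p+[0,0,dz]; print("tool",dz,np.round((proj(m,X)-[260,180])*5),np.round((proj(ms,X)-[270,215])*8))
E
```

```text
(-1, -1, 0.128) [343. 593.] [304. 476.]
(-1, -1, 0.094) [334. 441.] [305. 560.]
(-1, 1, 0.128) [208. 593.] [256. 446.]
(-1, 1, 0.094) [220. 441.] [258. 530.]
(1, -1, 0.128) [351. 131.] [430. 335.]
(1, -1, 0.094) [340.  47.] [428. 420.]
(1, 1, 0.128) [204. 131.] [383. 307.]
(1, 1, 0.094) [218.  46.] [381. 393.]
tool -0.011 [286. 283.] [343. 468.]
tool 0 [286. 320.] [343. 441.]
tool 0.008 [286. 350.] [343. 421.]
tool 0.03 [287. 448.] [343. 364.]
```

View pics/s3g.png

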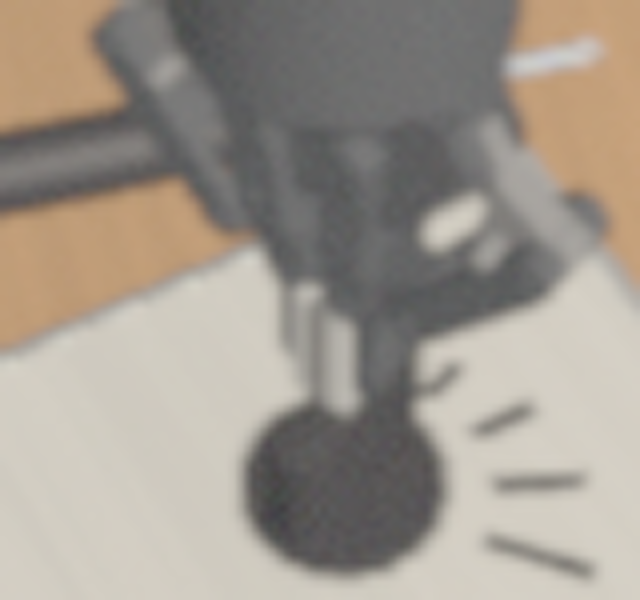

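View pics/w3g.png

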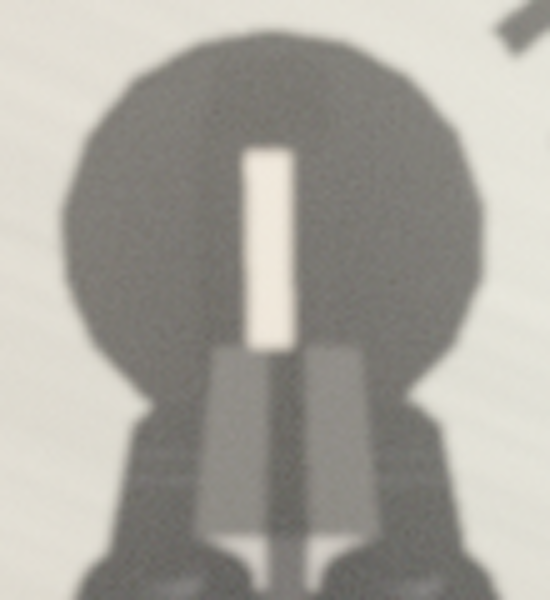

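drive_tool(
  commands=[
    {"tx":0,"ty":0,"tz":0.01,"rx":0,"ry":0,"rz":0},
    {"tx":0,"ty":0,"tz":0.02,"rx":0,"ry":0,"rz":0},
    {"tx":0,"ty":0,"tz":0.02,"rx":0,"ry":0,"rz":0},
  ],
)

```text
time_s: 4.9
tool_pos: [0.4699, -0.1848, 0.1063]
eef_rot: [0.944, 0.331, -0.0, -0.0]
wrist_force: [-0.1, -0.1, 0.3]
grip_width: 0.0001
```

drive_tool(
  commands=[
    {"tx":0,"ty":0,"tz":0.01,"rx":0,"ry":0,"rz":0},
    {"tx":0,"ty":0,"tz":0.01,"rx":0,"ry":0,"rz":0},
  ],
)

```text
time_s: 5.1
tool_pos: [0.47, -0.1848, 0.1043]
eef_rot: [0.944, 0.331, -0.0, -0.0]
wrist_force: [-1.1, 1.0, -0.2]
grip_width: -0.0005
```

drive_tool(
  commands=[
    {"tx":0,"ty":0,"tz":0.01,"rx":0,"ry":0,"rz":0},
    {"tx":0,"ty":0,"tz":0.01,"rx":0,"ry":0,"rz":0},
  ],
)

```text
time_s: 5.3
tool_pos: [0.47, -0.1848, 0.1024]
eef_rot: [0.944, 0.331, -0.0, -0.0]
wrist_force: [-0.3, 0.4, -0.3]
grip_width: 0.0001
```

drive_tool(
  commands=[
    {"tx":0,"ty":0,"tz":0.01,"rx":0,"ry":0,"rz":0},
    {"tx":0,"ty":0,"tz":0.01,"rx":0,"ry":0,"rz":0},
  ],
)

```text
time_s: 5.5
tool_pos: [0.4704, -0.185, 0.1014]
eef_rot: [0.944, 0.33, 0.0, -0.0]
wrist_force: [-1.9, 0.4, 8.3]
grip_width: 0.0
```

drive_tool(
  commands=[
    {"tx":0,"ty":0,"tz":0.01,"rx":0,"ry":0,"rz":0},
    {"tx":0,"ty":0,"tz":0.01,"rx":0,"ry":0,"rz":0},
  ],
)

```text
time_s: 5.7
tool_pos: [0.4705, -0.1852, 0.1011]
eef_rot: [0.944, 0.33, 0.001, -0.0]
wrist_force: [-5.2, 3.2, 26.9]
grip_width: 0.0
```

```bash
python3 - <<'E'
from h import *
import cv2
s=env.observe();print(s["time_s"],s["tool_pos"],s["wrist_force"])
g=lambda a:(255*(a/255.)**.4).astype(np.uint8)
a=imaging.read_camera("side")[:,:,::-1];b=cv2.resize(g(a[215:290,270:350]),None,fx=5,fy=5,interpolation=2)
w=imaging.read_camera("wrist")[:,:,::-1];c=cv2.resize(g(w[195:295,265:365]),None,fx=3.75,fy=3.75,interpolation=2)
cv2.imwrite("pics/c4.png",np.hstack([b,c]))
E
```

```text
5.7 [ 0.47053025 -0.18516337  0.10111969] [-5.24880838  3.1657797  26.8660242 ]
```

View pics/c4.png

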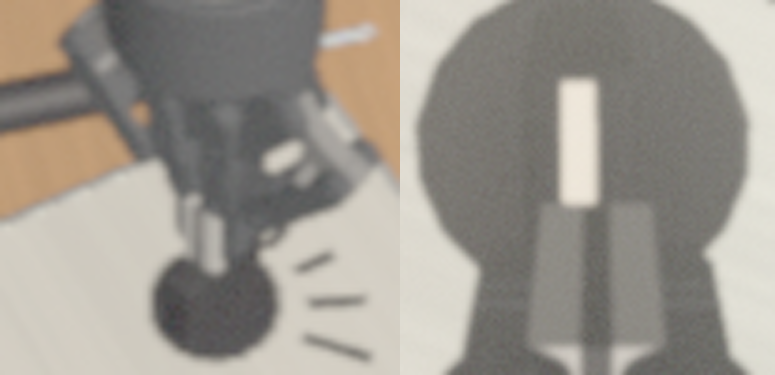

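```bash
python3 - <<'E'
from h import *
s=env.observe();m=imaging.camera_model("wrist");p=s["tool_pos"];M=R.from_quat(s["eef_rot"])
for px in [(302.5,249.7),(332.5,249.7),(317.5,249.7),(312.7,249.7),(312.7,216.5)]:
    q=ray(m,px,.128); print(px,q,M.inv().apply(np.r_[q,p[2]]-p)*1000)
print("dial in tool",M.inv().apply(np.array([.471,-.183,p[2]])-p)*1000, M.as_matrix()[:,2])
E
```

```text
(302.5, 249.7) [ 0.47292549 -0.17446488] [ 8.53161042 -6.88218633  0.01835749]
(332.5, 249.7) [ 0.48160411 -0.18535627] [8.52600306 7.04407793 0.02654751]
(317.5, 249.7) [ 0.47726475 -0.17991051] [8.52880677 0.08086084 0.02245245]
(312.7, 249.7) [ 0.47587618 -0.17816789] [ 8.52970395 -2.14733274  0.02114205]
(312.7, 216.5) [ 0.48859133 -0.16810796] [24.74301449 -2.08458206  0.06377069]
dial in tool [ 1.70460223 -1.4097493   0.00364735] [ 0.00242115  0.00117728 -0.99999638]
```

drive_tool(
  commands=[
    {"tx":0,"ty":0,"tz":-0.05,"rx":0,"ry":0,"rz":0},
    {"tx":0.005,"ty":-0.01,"tz":-0.1,"rx":0,"ry":0,"rz":0},
    {"tx":0.005,"ty":-0.01,"tz":-0.1,"rx":0,"ry":0,"rz":0},
    {"tx":0.005,"ty":-0.01,"tz":-0.1,"rx":0,"ry":0,"rz":0},
    {"tx":0.005,"ty":-0.01,"tz":-0.1,"rx":0,"ry":0,"rz":0},
    {"tx":0.005,"ty":-0.01,"tz":-0.1,"rx":0,"ry":0,"rz":0},
    {"tx":0.005,"ty":-0.01,"tz":-0.1,"rx":0,"ry":0,"rz":0},
    {"tx":0.005,"ty":-0.01,"tz":-0.1,"rx":0,"ry":0,"rz":0},
    {"tx":0.005,"ty":-0.01,"tz":-0.1,"rx":0,"ry":0,"rz":0},
  ],
  hand=0,
)

```text
time_s: 6.7
tool_pos: [0.4696, -0.1828, 0.1185]
eef_rot: [0.944, 0.331, -0.0, -0.0]
wrist_force: [-0.7, -0.6, -0.5]
grip_width: 0.0854
```

drive_tool(
  commands=[
    {"tx":0.002,"ty":0,"tz":0.1,"rx":0,"ry":0,"rz":0},
    {"tx":0.002,"ty":0,"tz":0.15,"rx":0,"ry":0,"rz":0},
    {"tx":0.002,"ty":0,"tz":0.2,"rx":0,"ry":0,"rz":0},
    {"tx":0.002,"ty":0,"tz":0.225,"rx":0,"ry":0,"rz":0},
    {"tx":0.002,"ty":0,"tz":0.225,"rx":0,"ry":0,"rz":0},
    {"tx":0.002,"ty":0,"tz":0.225,"rx":0,"ry":0,"rz":0},
  ],
)

```text
time_s: 7.3
tool_pos: [0.4701, -0.1827, 0.0737]
eef_rot: [0.944, 0.33, 0.0, 0.0]
wrist_force: [0.7, 0.0, 0.0]
grip_width: 0.0852
```

drive_tool(
  commands=[
    {"tx":0,"ty":0,"tz":0,"rx":0,"ry":0,"rz":0},
    {"tx":0,"ty":0,"tz":0,"rx":0,"ry":0,"rz":0},
    {"tx":0,"ty":0,"tz":0,"rx":0,"ry":0,"rz":0},
    {"tx":0,"ty":0,"tz":0,"rx":0,"ry":0,"rz":0},
    {"tx":0,"ty":0,"tz":0,"rx":0,"ry":0,"rz":0},
    {"tx":0,"ty":0,"tz":0,"rx":0,"ry":0,"rz":0},
    {"tx":0,"ty":0,"tz":0,"rx":0,"ry":0,"rz":0},
    {"tx":0,"ty":0,"tz":0,"rx":0,"ry":0,"rz":0},
    {"tx":0,"ty":0,"tz":0,"rx":0,"ry":0,"rz":0},
  ],
  hand=255,
)

```text
time_s: 8.2
tool_pos: [0.4703, -0.1828, 0.0739]
eef_rot: [0.944, 0.331, 0.0, 0.0]
wrist_force: [0.3, 0.1, 5.5]
grip_width: 0.0134
```

drive_tool(
  commands=[
    {"tx":0,"ty":0,"tz":0,"rx":0,"ry":0,"rz":0.07},
    {"tx":0,"ty":0,"tz":0,"rx":0,"ry":0,"rz":0.14},
    {"tx":0,"ty":0,"tz":0,"rx":0,"ry":0,"rz":0.21},
    {"tx":0,"ty":0,"tz":0,"rx":0,"ry":0,"rz":0.28},
    {"tx":0,"ty":0,"tz":0,"rx":0,"ry":0,"rz":0.35},
    {"tx":0,"ty":0,"tz":0,"rx":0,"ry":0,"rz":0.42},
    {"tx":0,"ty":0,"tz":0,"rx":0,"ry":0,"rz":0.49},
    {"tx":0,"ty":0,"tz":0,"rx":0,"ry":0,"rz":0.56},
    {"tx":0,"ty":0,"tz":0,"rx":0,"ry":0,"rz":0.63},
    {"tx":0,"ty":0,"tz":0,"rx":0,"ry":0,"rz":0.7},
    {"tx":0,"ty":0,"tz":0,"rx":0,"ry":0,"rz":0.77},
    {"tx":0,"ty":0,"tz":0,"rx":0,"ry":0,"rz":0.84},
    {"tx":0,"ty":0,"tz":0,"rx":0,"ry":0,"rz":0.84},
    {"tx":0,"ty":0,"tz":0,"rx":0,"ry":0,"rz":0.84},
    {"tx":0,"ty":0,"tz":0,"rx":0,"ry":0,"rz":0.84},
  ],
)

```text
time_s: 9.7
tool_pos: [0.4701, -0.1819, 0.0739]
eef_rot: [0.995, -0.103, 0.0, -0.001]
wrist_force: [-1.4, 1.3, 7.0]
grip_width: 0.0129
```

```bash
python3 - <<'E'
from h import *
import cv2
s=env.observe();print(s["time_s"],s["tool_pos"],s["wrist_force"],s["wrist_torque"],s["grip_width"],s["joints"])
go(s["tool_pos"],-51.7-50)
cv2.imwrite("pics/w5.png",imaging.read_camera("wrist")[:,:,::-1])
E
```

```text
9.7 [ 0.47014131 -0.18192245  0.07387227] [-1.43885083  1.26897839  6.96855194] [ 0.28098444  0.01855924 -0.01901161] 0.012898785033407197 [-0.12642379  0.73838011  0.69051931  2.04941877 -0.79994332  0.64237132
 -0.66484025]
t [0. 0. 0.] r [-0.001 -0.    -0.001] head -101.8
```

View pics/w5.png

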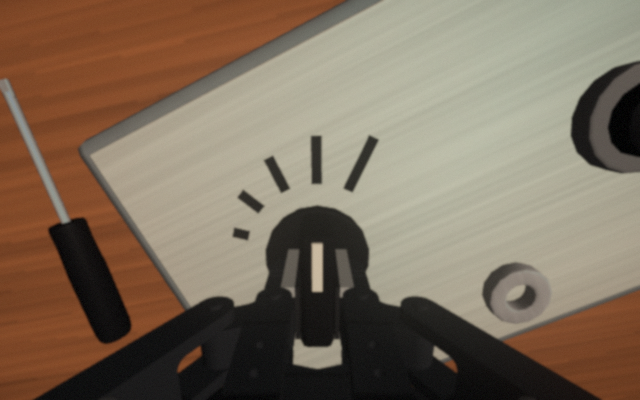

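drive_tool(
  commands=[
    {"tx":0,"ty":0,"tz":0,"rx":0,"ry":0,"rz":0.84},
    {"tx":0,"ty":0,"tz":0,"rx":0,"ry":0,"rz":0},
    {"tx":0,"ty":0,"tz":0,"rx":0,"ry":0,"rz":0},
  ],
  hand=999,
)

```text
out of range
```

That call had a wrong hand value and a wrong turn in it. It was refused whole, so nothing moved. This is the correct release.

drive_tool(
  commands=[
    {"tx":0,"ty":0,"tz":0,"rx":0,"ry":0,"rz":0},
    {"tx":0,"ty":0,"tz":0,"rx":0,"ry":0,"rz":0},
    {"tx":0,"ty":0,"tz":0,"rx":0,"ry":0,"rz":0},
    {"tx":0,"ty":0,"tz":0,"rx":0,"ry":0,"rz":0},
    {"tx":0,"ty":0,"tz":0,"rx":0,"ry":0,"rz":0},
    {"tx":0,"ty":0,"tz":0,"rx":0,"ry":0,"rz":0},
    {"tx":0,"ty":0,"tz":0,"rx":0,"ry":0,"rz":0},
    {"tx":0,"ty":0,"tz":0,"rx":0,"ry":0,"rz":0},
    {"tx":0,"ty":0,"tz":-0.15,"rx":0,"ry":0,"rz":0},
    {"tx":0,"ty":0,"tz":-0.3,"rx":0,"ry":0,"rz":0},
    {"tx":0,"ty":0,"tz":-0.45,"rx":0,"ry":0,"rz":0},
    {"tx":0,"ty":0,"tz":-0.45,"rx":0,"ry":0,"rz":0},
    {"tx":0,"ty":0,"tz":-0.45,"rx":0,"ry":0,"rz":0},
  ],
  hand=0,
)

```text
time_s: 11.05
tool_pos: [0.4703, -0.1823, 0.1639]
eef_rot: [0.995, -0.102, 0.001, -0.0]
wrist_force: [-0.1, 0.5, -0.2]
grip_width: 0.0851
```

```bash
python3 - <<'E'
from h import *
import cv2
s=env.observe();print(s["time_s"],s["tool_pos"],s["wrist_force"],s["grip_width"])
m=imaging.camera_model("wrist")
cv2.imwrite("pics/w6.png",imaging.read_camera("wrist")[:,:,::-1])
print(proj(m,[.5073,-.3335,.107]))
go([.5073,-.3335,.165],-101.7)
E
```

```text
11.05 [ 0.47030483 -0.18225524  0.1638711 ] [-0.14153157  0.52190069 -0.20319434] 0.08513281323608823
[530.93852567 115.21810042]
t [ 0.339  0.704 -0.01 ] r [-0.001  0.001 -0.001] head -101.8
```

View pics/w6.png

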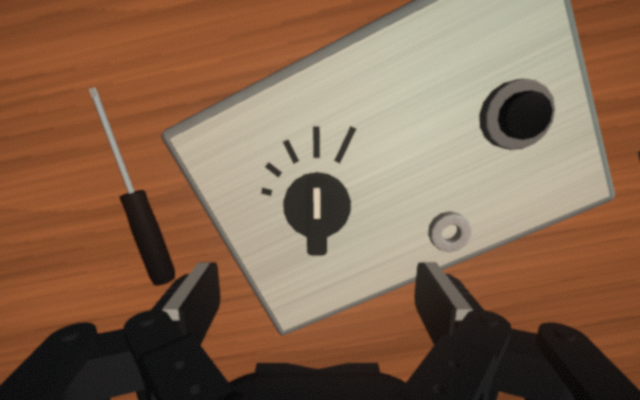

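drive_tool(
  commands=[
    {"tx":0.1,"ty":0.22,"tz":0,"rx":0,"ry":0,"rz":0},
    {"tx":0.2,"ty":0.44,"tz":0,"rx":0,"ry":0,"rz":0},
    {"tx":0.3,"ty":0.62,"tz":0,"rx":0,"ry":0,"rz":0},
    {"tx":0.34,"ty":0.7,"tz":0,"rx":0,"ry":0,"rz":0},
    {"tx":0.34,"ty":0.7,"tz":0,"rx":0,"ry":0,"rz":0},
    {"tx":0.34,"ty":0.7,"tz":0,"rx":0,"ry":0,"rz":0},
    {"tx":0.34,"ty":0.7,"tz":0,"rx":0,"ry":0,"rz":0},
    {"tx":0.34,"ty":0.7,"tz":0,"rx":0,"ry":0,"rz":0},
    {"tx":0.34,"ty":0.7,"tz":0,"rx":0,"ry":0,"rz":0},
  ],
  hand=255,
)

```text
time_s: 12.0
tool_pos: [0.5082, -0.3322, 0.1636]
eef_rot: [0.995, -0.102, -0.0, -0.0]
wrist_force: [-0.7, 0.5, -0.6]
grip_width: 0.0002
```

```bash
python3 - <<'E'
from h import *
import cv2
s=env.observe();print(s["time_s"],s["tool_pos"],s["wrist_force"],s["grip_width"])
m=imaging.camera_model("wrist")
a=imaging.read_camera("wrist")[:,:,::-1]
cv2.imwrite("pics/w7.png",a)
print(proj(m,[.5073,-.3335,.107]))
go([.5073,-.3335,.095],-101.7)
E
```

```text
12.0 [ 0.50817049 -0.33216763  0.16356926] [-0.67772122  0.47475597 -0.60927867] 0.00019113137924013185
[318.77320089 213.56604391]
t [-0.003  0.006  0.343] r [-0. -0. -0.] head -101.7
```

View pics/w7.png

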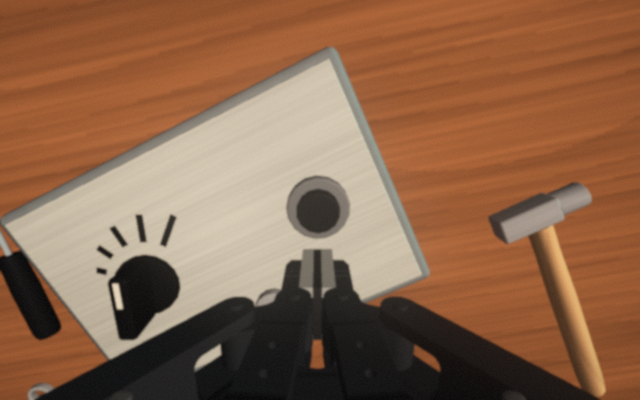

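drive_tool(
  commands=[
    {"tx":0,"ty":0,"tz":0.2,"rx":0,"ry":0,"rz":0},
    {"tx":0,"ty":0.005,"tz":0.35,"rx":0,"ry":0,"rz":0},
    {"tx":0,"ty":0.005,"tz":0.4,"rx":0,"ry":0,"rz":0},
    {"tx":0,"ty":0.005,"tz":0.42,"rx":0,"ry":0,"rz":0},
    {"tx":0,"ty":0.005,"tz":0.43,"rx":0,"ry":0,"rz":0},
    {"tx":0,"ty":0.005,"tz":0.44,"rx":0,"ry":0,"rz":0},
    {"tx":0,"ty":0.005,"tz":0.45,"rx":0,"ry":0,"rz":0},
    {"tx":0,"ty":0.005,"tz":0.45,"rx":0,"ry":0,"rz":0},
    {"tx":0,"ty":0.005,"tz":0.45,"rx":0,"ry":0,"rz":0},
  ],
)

```text
time_s: 12.95
tool_pos: [0.5083, -0.335, 0.0744]
eef_rot: [0.995, -0.103, 0.001, 0.0]
wrist_force: [0.3, 0.6, 4.7]
grip_width: -0.0002
```

```bash
python3 - <<'E'
from h import *
import cv2
s=env.observe();print(s["time_s"],s["tool_pos"],s["wrist_force"])
a=imaging.read_camera("side")[:,:,::-1]
cv2.imwrite("pics/s8.png",cv2.resize(a[225:400,240:430],None,fx=3.4,fy=3.4,interpolation=2))
E
```

```text
12.95 [ 0.50826748 -0.33498     0.07441586] [0.2536948  0.60537303 4.70312678]
```

View pics/s8.png

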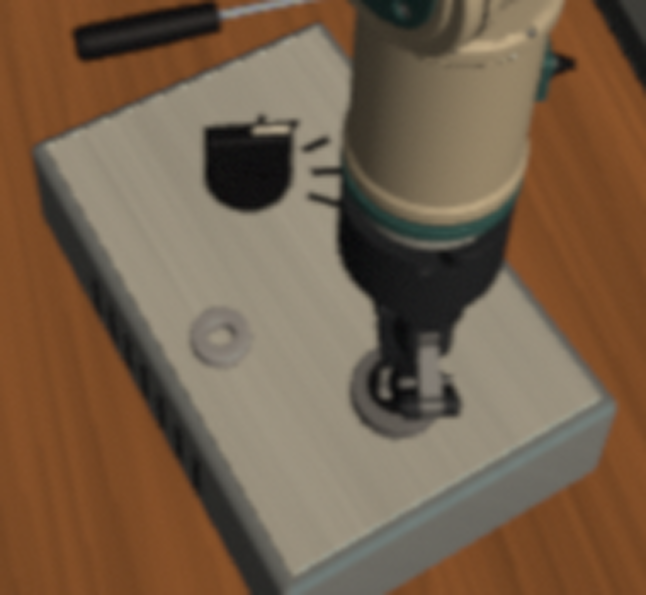

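drive_tool(
  commands=[
    {"tx":0,"ty":0,"tz":0.01,"rx":0,"ry":0,"rz":0},
    {"tx":0,"ty":0,"tz":0.01,"rx":0,"ry":0,"rz":0},
  ],
)

```text
time_s: 13.2
tool_pos: [0.5084, -0.335, 0.0741]
eef_rot: [0.995, -0.103, 0.001, -0.0]
wrist_force: [-3.0, 4.8, 18.5]
grip_width: 0.0002
```

drive_tool(
  commands=[
    {"tx":0,"ty":0,"tz":-0.1,"rx":0,"ry":0,"rz":0},
    {"tx":0,"ty":0,"tz":-0.3,"rx":0,"ry":0,"rz":0},
    {"tx":0,"ty":0,"tz":-0.5,"rx":0,"ry":0,"rz":0},
    {"tx":0,"ty":0,"tz":-0.6,"rx":0,"ry":0,"rz":0},
    {"tx":0,"ty":0,"tz":-0.6,"rx":0,"ry":0,"rz":0},
    {"tx":0,"ty":0,"tz":-0.6,"rx":0,"ry":0,"rz":0},
  ],
)

```text
time_s: 13.8
tool_pos: [0.5079, -0.3341, 0.1913]
eef_rot: [0.995, -0.103, 0.0, -0.0]
wrist_force: [-0.7, 0.4, 0.0]
grip_width: -0.0001
```

```bash
python3 - <<'E'
from h import *
import cv2
s=env.observe();print(s["time_s"],s["tool_pos"],s["wrist_force"])
a=imaging.read_camera("side")[:,:,::-1]
cv2.imwrite("pics/s9.png",cv2.resize(a[225:400,240:430],None,fx=3.4,fy=3.4,interpolation=2))
a=imaging.read_camera("top")[:,:,::-1]
cv2.imwrite("pics/t9.png",a)
E
```

```text
13.8 [ 0.50787508 -0.33407016  0.19127573] [-0.72727377  0.43694837  0.0189239 ]
```

View pics/s9.png

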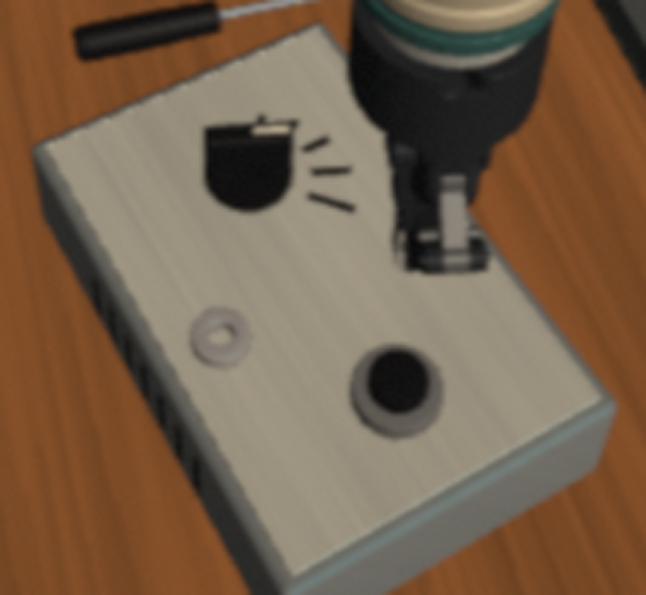

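View pics/t9.png

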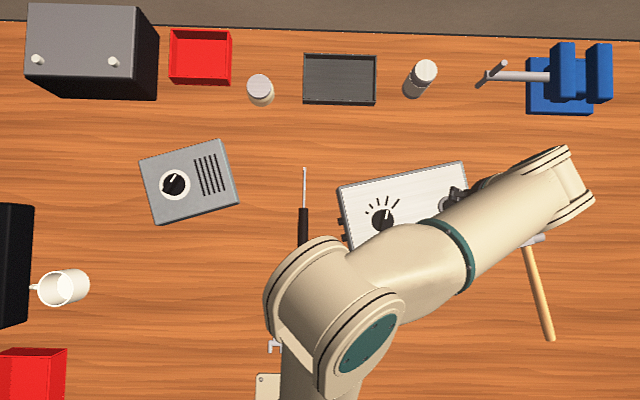

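```bash
python3 - <<'E'
from station import job
print(job.job_done())
E
```

```text
the job is handed in; nothing more can be done
None
```

I turned the charger's dial clockwise from bar two to bar four, then pressed the start button fully down and let it come up. I handed the job in at about 14 s of the 45 s allowed; no verdict is reported.

**Last checks:**
- **Dial:** after release the pointer lined up with bar four in the wrist picture. It looked the same in the side and top pictures after the press.
- **Button:** the force rose from 4.7 N to about 18 N as I pushed a little further, so it was at its stop. It is back up in the last side picture.
- **Arm:** the gripper is clear of everything, with a wrist force near 0.
- **Other box:** its dial looks unchanged from the start in the top picture.

**What disagreed or failed:**
- **Fingertip height:** the fingertips stand about 37 mm higher than the reported TCP and the stated overhang imply. My first close therefore shut above the dial's bar (width 0). I pressed lightly on the bar's top to measure the offset (up to 27 N), corrected the heights, and the second grip held at 13 mm.
- **Refused calls:** two move calls were refused whole for bad input, one with missing keys and one with a hand value out of range. Neither moved anything.

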